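# Reagent bottles in order of height

### The arm

A 6-joint arm with a two-finger parallel gripper is mounted at the origin on the work surface. World frame = base frame: x ahead of the robot, y to its left, z up, the work surface at z = 0. Lengths are in m, angles in rad, forces in N, time in s.
With the tool pointing down it reaches from about 0.3 to 0.875 m from the base axis. Payload 6.4 kg.
Tool frame: the origin (TCP) lies midway between the tips of the shut fingers; the grasp point (between the pads) lies 19 mm behind it; z points along the fingers, y is the line along which they close (so a half turn about z gives the same grasp; the last joint's range is limited). The gripper opens to 85 mm and grips with 20 to 120 N. Pads are 22 mm wide; open, the fingers measure 114 mm over their backs; the gripper's body (76 mm by 85 mm) begins 54 mm behind the grasp point. The pads swing forward as they close: fully open they stand 13 mm farther back than shut.
Start: joints at [0.916, 0.181, 1.607, -0, 1.354, -0.206], TCP at [0.249, 0.518, 0.231] pointing down, gripper open.
Joint ranges: [-2.99, 2.99], [-0.89, 2.07], [0.3, 2.58], [-1.14, 4.28], [0, 2.63], [-3.12, 3.12]. Speed limits (rad/s): [2.57, 2.57, 3.01, 3.14, 3.14, 3.14].

### API

Orientations are given as a unit quaternion [w, x, y, z].
In Python, from bench import ctrl gives the robot as it stands. The module is installed in compiled form; this text tells all that it offers.
- The arm moves only by the tool move_arm, never from a script. Its argument "plan" is one flat list of numbers, 6 for each row, row after row: the shift along the world's x, y, z in units of 50 mm (1.0 is 50 mm), then the turn, a rotation vector about the world's x, y, z in rad. A call has 1 to 10 rows; each row is the pose to reach, as a shift and turn from the pose commanded when the call began; what a row does not reach only later rows make up. A row lasts 1/8 s, in which the tool goes at most 62.5 mm and 10.7 degrees, less where a joint would pass 70% of its speed; a pose out of reach is approached as far as the arm can. A call with a gripper value outside its range is refused whole. "grip" is the finger opening in mm, from 0 to 85.4, set as the call begins (left out, the last holds). The fingers move at their own pace and stop on an object; the grip force is fixed at half the most. Time passes only in rows, so rows that repeat a pose let the fingers close. It gives the time, the measured TCP pose, the force, the opening and the grip force at its end, in the units of the state.
- ctrl.get_obs(): the state, without advancing time (a new reading comes with each control period).
- ctrl.camera(name): name is "side" or "top"; returns a dict with "pixels" (384x512x3 uint8, red, green, blue), "fx", "fy", "cx", "cy" (pixels), "origin" and "attitude" of the camera in the world. Camera axes: x right, y down, z forward; pixel columns grow to the right and rows downward; lengths in m; the calibration is good to about 2 mm. A picture is of the moment at which its call begins. There is no depth.
- ctrl.hand_in(): hands the job in; it is judged then, once.
The state is a dict: "time_s": time; "q": joint angles; "dq": joint speeds; "joint_efforts": joint torques, N m; "eef_pos": TCP position; "eef_rot": TCP orientation; "wrist_force": force on the tool from outside, world axes, zero at the start; "torque": the same for the moment, N m; "opening": opening from 0.0 (shut) to 1.0 (fully open); "grasp_force": force on a finger pad.
Only numpy, scipy, OpenCV 4.12 (cv2) and the standard library are available. Lean on these libraries where they do the work, as an engineer would, in place of code of your own. Each camera call takes 0.05 s, during which the arm holds its last target. There are 200 camera calls.

### The job

Set the four white reagent containers (three bottles and the jar) on the tray's four round pads in order of height, the shortest on the pad next to the magenta test-tube rack and the tallest at the far end, so that a pipette reaches over them step by step. Centre each one on its own pad, standing upright, never tip one over on the way, and leave the glass conical flask where it stands.

Things in the scene. Friction and masses are not known exactly. Their poses are not given: they have to be found in the camera images.
- jar_squat: squat white plastic jar, 57 mm high in all: body 60 mm across up to 36 mm, then a wide white lid 56 mm across to the top. About 0.14 kg. The shortest of the four containers. Stands upright at a random spot on the steel bench between the robot and the tray. Loose. Origin: centre of its underside, z up.
- bottle_mini: small slender white plastic bottle with a blue cap, 80 mm high in all: straight body 36 mm across up to 54 mm, then a shoulder and a cap 26 mm across. About 0.07 kg. Stands upright at a random spot on the steel bench between the robot and the tray. Loose. Origin: centre of its underside, z up.
- bottle_round: stout white plastic bottle with a blue cap, 104 mm high in all: straight body 56 mm across up to 74 mm, then a shoulder and a cap 35 mm across. About 0.2 kg. Stands upright at a random spot on the steel bench between the robot and the tray. Loose. Origin: centre of its underside, z up.
- bottle_slim: tall slim white plastic bottle with a blue cap, 130 mm high in all: straight body 44 mm across up to 100 mm, then a shoulder and a cap 30 mm across. About 0.16 kg. The tallest of the four. Stands upright at a random spot on the steel bench between the robot and the tray. Loose. Origin: centre of its underside, z up.
- tube_rack: magenta test-tube rack, a block 110 x 60 x 85 mm with blue-capped tubes standing out to 113 mm; fixed just beyond one end of the row of pads, either end, long side across the row, its near face some 90 mm from the nearest pad's centre. Origin: centre of its underside. (A low yellow micro-tube rack, 130 x 70 x 33 mm, stands likewise at the other end.)
- conical_flask: conical (Erlenmeyer) flask, 85 mm high, 51 mm across at its foot, narrowing to 26 mm at the mouth, green glass, empty, loose; stands among the containers. A bystander: leave it alone. Origin: centre of its underside.
- pad_a: round dark rubber pad 72 mm across, 2 mm thick, at the end to the robot's left (+y), in a straight row of four (95 mm apart) fixed on a low grey tray 100 x 390 x 8 mm. Origin: centre of its underside, 8 mm above the bench; its top is 10 mm above the bench. y axis: along the row towards pad_a; x axis: across the row, away from the robot; the row is turned by up to 10 degrees or so.
- pad_b: round dark rubber pad 72 mm across, 2 mm thick, second from the robot's left, in a straight row of four (95 mm apart) fixed on a low grey tray 100 x 390 x 8 mm. Origin: centre of its underside, 8 mm above the bench; its top is 10 mm above the bench. y axis: along the row towards pad_a; x axis: across the row, away from the robot; the row is turned by up to 10 degrees or so.
- pad_c: round dark rubber pad 72 mm across, 2 mm thick, third from the robot's left, in a straight row of four (95 mm apart) fixed on a low grey tray 100 x 390 x 8 mm. Origin: centre of its underside, 8 mm above the bench; its top is 10 mm above the bench. y axis: along the row towards pad_a; x axis: across the row, away from the robot; the row is turned by up to 10 degrees or so.
- pad_d: round dark rubber pad 72 mm across, 2 mm thick, at the end to the robot's right (-y), in a straight row of four (95 mm apart) fixed on a low grey tray 100 x 390 x 8 mm. Origin: centre of its underside, 8 mm above the bench; its top is 10 mm above the bench. y axis: along the row towards pad_a; x axis: across the row, away from the robot; the row is turned by up to 10 degrees or so.
Things that resemble listed ones, but are neither listed nor needed, are in the scene too. Leave any orange look-alike of the tube_rack alone.

How it is judged:
At the end, for the whole second after the job is handed in: Counting from the pad nearest the magenta tube rack: squat jar, small bottle, stout bottle, tall slim bottle, each within 12 mm of its pad's centre, upright within 0.1 rad, resting on the pad, released and at rest (((horizontal distance between tube_rack and pad_a below 0.2 m and horizontal distance between jar_squat and pad_a below 0.012 m and horizontal distance between bottle_mini and pad_b below 0.012 m and horizontal distance between bottle_round and pad_c below 0.012 m and horizontal distance between bottle_slim and pad_d below 0.012 m) or (horizontal distance between tube_rack and pad_d below 0.2 m and horizontal distance between jar_squat and pad_d below 0.012 m and horizontal distance between bottle_mini and pad_c below 0.012 m and horizontal distance between bottle_round and pad_b below 0.012 m and horizontal distance between bottle_slim and pad_a below 0.012 m)) and angle between each of jar_squat, bottle_mini, bottle_round, bottle_slim's own z axis and vertical below 0.1 rad and height (world z) of jar_squat between 0.006 and 0.015 m and linear speed of each of jar_squat, bottle_mini, bottle_round, bottle_slim below 0.02 m/s and contact force between each of jar_squat, bottle_mini, bottle_round, bottle_slim and the fingers below 0.1 N and height (world z) of bottle_mini between 0.006 and 0.015 m and height (world z) of bottle_round between 0.006 and 0.015 m and height (world z) of bottle_slim between 0.006 and 0.015 m); the robot touches nothing.
It fails at once if the conical flask is knocked: shifted more than 20 mm or tipped (distance of conical_flask from where it was at the start of the episode above 0.02 m or angle between conical_flask's own z axis and vertical above 0.4 rad).
It fails at once if a container is tipped over (angle between any of jar_squat, bottle_mini, bottle_round, bottle_slim's own z axis and vertical above 0.7 rad).
It also fails if it takes over 88 s, if anything falls off the work surface, if the arm or the gripper's body presses on something with over 40 N, if the wrist force passes 120 N, or if a joint passes its speed limit or range.

## Working session

There is one attempt and no reset: what is moved stays moved. The work goes in short steps, Python scripts to look and compute and a tool call to move; the robot and the scene stay as the last step left them, time stands still between calls to the robot, and variables do not carry over. Pictures are saved under pics/ and viewed, at most 14 in all, crops included, and the job is handed in when it is done.

Besides the shell and the picture viewer there is one more tool, called as name(argument=value, ...), one argument or row to a line, values as JSON. move_arm: Moves the arm, as the interface text tells. Its arguments: {"type":"object","properties":{"plan":{"type":"array"},"grip":{"type":"number"}},"required":["plan"]}

```bash
mkdir -p pics; python3 - <<'E'
from bench import ctrl
import cv2,json
for n in("top","side"):
    c=ctrl.camera(n); cv2.imwrite(f"pics/{n}0.png",cv2.resize(c["pixels"][:,:,::-1],(800,600),interpolation=cv2.INTER_CUBIC))
    print(n,{k:v for k,v in c.items() if k!="pixels"})
o=ctrl.get_obs();print(o["time_s"],o["eef_pos"],o["eef_rot"],o["opening"])
E
```

```text
top {'fx': 452.66706591563616, 'fy': 452.66706591563616, 'cx': 258.00440099384315, 'cy': 193.76847537911502, 'origin': array([0.48613909, 0.05343847, 1.35147678]), 'attitude': array([ 0.02702459, -0.70450881,  0.70868401, -0.02653254])}
side {'fx': 402.03892197657746, 'fy': 402.03892197657746, 'cx': 253.14251857136074, 'cy': 196.11204343056457, 'origin': array([ 0.04439084, -0.48226773,  0.87409913]), 'attitude': array([-0.33191086,  0.86744491, -0.34351303,  0.13918801])}
0.1 [0.24914398 0.51765028 0.23046536] [-3.39957460e-04  2.22519046e-01  9.74928007e-01 -7.34604039e-04] 1.0013069409981923
```

View pics/top0.png

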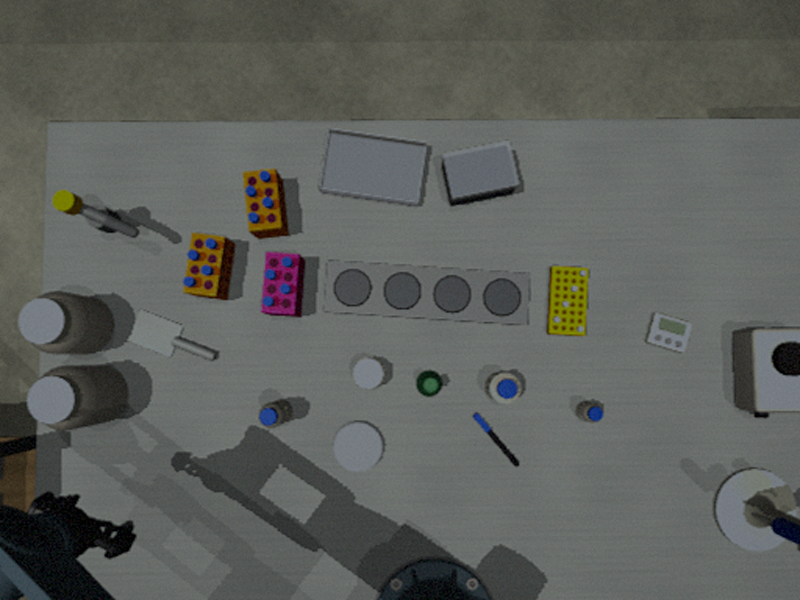

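View pics/side0.png

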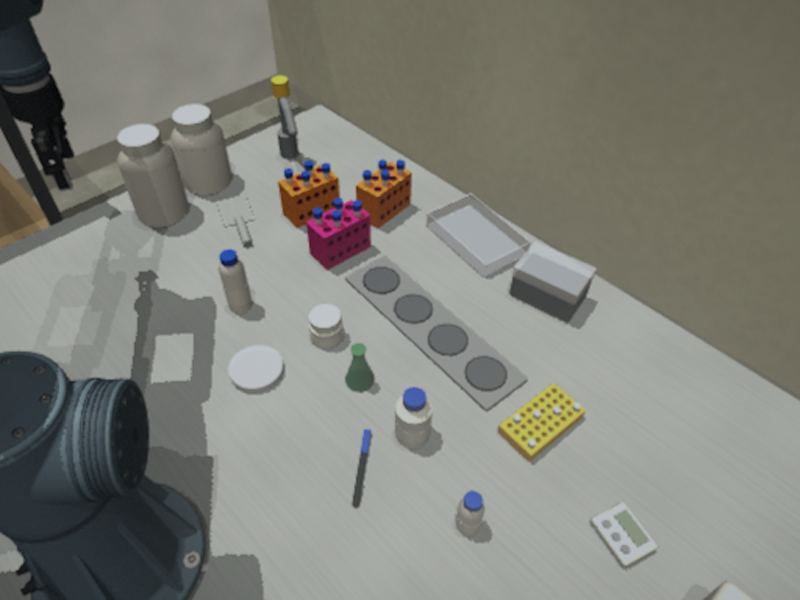

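The top view has +y to the left and +x up. The magenta rack is at (281,284), next to pad_a at (352,287). The other pads are at (402,291), (452,294) and (502,297). The jar lid is at (369,373), the round cap at (507,388), the mini cap at (595,413), the slim cap at (268,416) and the flask at (429,383). The white disc at (358,446) is a dish to avoid. So the order is jar→a, mini→b, round→c, slim→d.

```bash
cat > h.py <<'E'
from bench import ctrl
import cv2,numpy as np
from scipy.spatial.transform import Rotation as R
def ray(c,u,v,z):
    w,x,y,zz=c["attitude"]; d=R.from_quat([x,y,zz,w]).apply([(u-c["cx"])/c["fx"],(v-c["cy"])/c["fy"],1])
    return c["origin"]+d*(z-c["origin"][2])/d[2]
def S(c,u,v,z): return ray(c,(u+.5)/1.5625-.5,(v+.5)/1.5625-.5,z)
def blobs(c,mask,amin=25):
    n,l,s,ce=cv2.connectedComponentsWithStats(mask.astype(np.uint8))
    return [(s[i,4],*ce[i],*s[i,:4]) for i in range(1,n) if s[i,4]>=amin]
E
python3 - <<'E'
from h import *
np.set_printoptions(precision=4,suppress=True)
t=ctrl.camera("top"); s=ctrl.camera("side")
cv2.imwrite("pics/crop.png",cv2.resize(t["pixels"][150:300,150:400,::-1],None,fx=3.2,fy=3.2,interpolation=cv2.INTER_CUBIC))
for n,a,b,z in [("pa",(352,287.5),(381,280),.01),("pb",(402,291),(413,309),.01),("pc",(452,294),(447.5,340),.01),("pd",(502,297),(486,373.5),.01),
 ("jar",(369,373),(326,318),.057),("mini",(595,412.5),(473,500),.078),("round",(507.5,388),(414,398),.102),("slim",(268,415.5),(229,257),.128),("flask",(429,382),(359,350),.085),("rack",(283,283),None,.085)]:
    print(n,S(t,*a,z),S(s,*b,z) if b else "")
p=t["pixels"].astype(int); m=(p[...,2]>p[...,0]+60)&(p[...,2]>p[...,1]+40)&(p[...,0]<90)
for b in blobs(t,m,30): print(np.array(b))
E
```

```text
pa [0.6183 0.1519 0.01  ] [0.6189 0.1477 0.01  ]
pb [0.611  0.0566 0.01  ] [0.6113 0.052  0.01  ]
pc [ 0.6047 -0.0385  0.01  ] [ 0.6044 -0.0424  0.01  ]
pd [ 0.5984 -0.1336  0.01  ] [ 0.5989 -0.1372  0.01  ]
jar [0.457  0.1175 0.057 ] [0.4558 0.1101 0.057 ]
mini [ 0.3849 -0.2866  0.078 ] [ 0.3841 -0.2901  0.078 ]
round [ 0.4303 -0.1278  0.102 ] [ 0.4288 -0.131   0.102 ]
slim [0.387  0.2873 0.128 ] [0.3862 0.2796 0.128 ]
flask [0.441  0.0093 0.085 ] [0.4372 0.0015 0.085 ]
rack [0.6197 0.2706 0.085 ] 
[ 30.  134.5 155.5 132.  153.    6.    6. ]
[ 30.     123.0333 162.6667 120.     160.       7.       6.    ]
[ 30.  131.5 172.5 129.  170.    6.    6. ]
[ 31.     120.3871 179.6774 117.     177.       7.       6.    ]
[ 31.     170.9355 192.4194 168.     190.       7.       6.    ]
[117.     324.3761 248.4786 318.     243.      13.      12.    ]
[ 92.     171.1957 266.25   166.     261.      11.      11.    ]
[ 63.     380.8889 264.3333 377.     260.       9.       9.    ]
[ 50.   307.98 270.14 303.   265.    11.    12.  ]
```

View pics/crop.png

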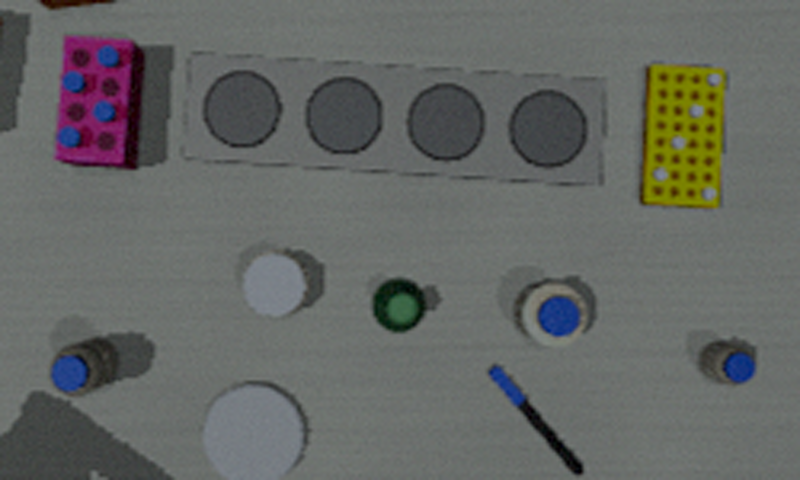

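Pads, averaged over both views: a(.6186,.150), b(.611,.0545), c(.6045,-.0405), d(.5987,-.1354). The spacing comes out at 95 mm, as stated. I'll close the fingers along world x. Slim goes first.

move_arm(
  plan=[2.76,-4.69,0,0,0,-1.122,2.76,-4.69,0,0,0,-1.122,2.76,-4.69,0,0,0,-1.122,2.76,-4.69,0,0,0,-1.122,2.76,-4.69,0,0,0,-1.122,2.76,-4.69,0,0,0,-1.122,2.76,-4.69,0,0,0,-1.122,2.76,-4.69,0,0,0,-1.122,2.76,-4.69,0,0,0,-1.122],
  grip=85,
)

```text
time_s: 1.32
eef_pos: [0.3872, 0.2839, 0.2312]
eef_rot: [-0.0, 0.706, 0.708, -0.0]
wrist_force: [-1.1, -0.1, 0.1]
opening: 0.996
grasp_force: 0.0
```

move_arm(
  plan=[0,0,-0.8,0,0,0,0,0,-1.6,0,0,0,0,0,-2.2,0,0,0,0,0,-2.8,0,0,0,0,0,-3.2,0,0,0,0,0,-3.36,0,0,0,0,0,-3.36,0,0,0],
)

```text
time_s: 2.2
eef_pos: [0.3873, 0.2837, 0.0632]
eef_rot: [-0.0, 0.707, 0.707, -0.0]
wrist_force: [-0.2, -0.0, -0.6]
opening: 0.995
grasp_force: 0.0
```

```bash
python3 - <<'E'
from h import *
s=ctrl.camera("side");cv2.imwrite("pics/s1.png",cv2.resize(s["pixels"][130:250,90:250,::-1],None,fx=4,fy=4,interpolation=cv2.INTER_CUBIC))
E
```

```text
(no output)
```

View pics/s1.png

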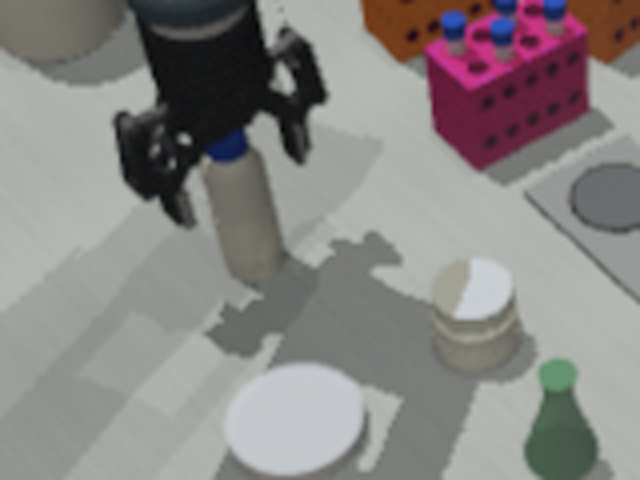

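The fingers straddle the slim bottle (about (240,200) in the crop) and the cap sits under the palm. Closing.

move_arm(
  plan=[0,0,0,0,0,0,0,0,0,0,0,0,0,0,0,0,0,0,0,0,0,0,0,0,0,0,0,0,0,0,0,0,0,0,0,0],
  grip=36,
)

```text
time_s: 3.0
eef_pos: [0.3876, 0.2838, 0.0642]
eef_rot: [-0.0, 0.707, 0.707, 0.0]
wrist_force: [-3.0, 0.2, 5.9]
opening: 0.5
grasp_force: 60.0
```

move_arm(
  plan=[0,0,0.3,0,0,0,0,0,0.9,0,0,0,0,0,1.6,0,0,0,0.1,-0.2,2.2,0,0,0,0.4,-0.7,2.6,0,0,0,0.7,-1.4,2.6,0,0,0,1.05,-2.1,2.6,0,0,0,1.4,-2.8,2.6,0,0,0,1.8,-3.6,2.6,0,0,0,2.2,-4.4,2.6,0,0,0],
)

```text
time_s: 4.25
eef_pos: [0.498, 0.0623, 0.1942]
eef_rot: [0.0, 0.707, 0.707, 0.0]
wrist_force: [0.3, 0.7, -1.7]
opening: 0.499
grasp_force: 61.1
```

move_arm(
  plan=[0.4,-0.8,0,0,0,0,0.8,-1.6,0,0,0,0,1.2,-2.4,0,0,0,0,1.6,-3.1,0,0,0,0,1.9,-3.7,0,0,0,0,2.03,-3.99,0,0,0,0,2.03,-3.99,0,0,0,0,2.03,-3.99,-0.5,0,0,0,2.03,-3.99,-1.0,0,0,0],
)

```text
time_s: 5.38
eef_pos: [0.5987, -0.1343, 0.1433]
eef_rot: [0.0, 0.707, 0.708, 0.0]
wrist_force: [0.3, -0.5, -2.0]
opening: 0.499
grasp_force: 61.1
```

move_arm(
  plan=[0,-0.02,-0.5,0,0,0,0,-0.02,-0.9,0,0,0,0,-0.02,-1.2,0,0,0,0,-0.02,-1.3,0,0,0,0,-0.02,-1.35,0,0,0,0,-0.02,-1.37,0,0,0,0,-0.02,-1.37,0,0,0],
)

```text
time_s: 6.25
eef_pos: [0.5993, -0.1371, 0.0754]
eef_rot: [0.0, 0.707, 0.707, 0.0]
wrist_force: [1.1, -0.6, -1.3]
opening: 0.504
grasp_force: 61.1
```

```bash
python3 - <<'E'
from h import *
s=ctrl.camera("side");cv2.imwrite("pics/s2.png",cv2.resize(s["pixels"][130:280,200:400,::-1],None,fx=4,fy=4,interpolation=cv2.INTER_CUBIC))
o=ctrl.get_obs();print(o["eef_pos"],o["wrist_force"])
E
```

```text
[ 0.59930951 -0.1371201   0.07533509] [ 0.05589362  0.30677576 -2.28475474]
```

View pics/s2.png

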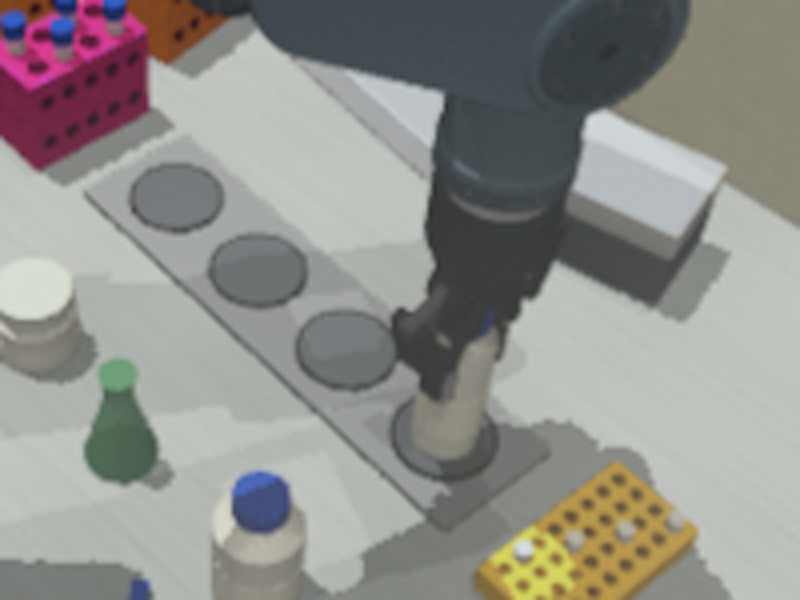

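The slim bottle stands on pad_d, its base at about (447,432) and the pad's centre at (445,437). Release and rise.

move_arm(
  plan=[0,0,-0.02,0,0,0,0,0,-0.02,0,0,0,0,0,-0.02,0,0,0,0,0,-0.02,0,0,0,0,0,-0.02,0,0,0,0,0,0.3,0,0,0,0,0,1,0,0,0,0,0,2,0,0,0,0,0,2.7,0,0,0,0,0,2.7,0,0,0],
  grip=85,
)

```text
time_s: 7.55
eef_pos: [0.6013, -0.1379, 0.2153]
eef_rot: [0.004, 0.707, 0.707, 0.002]
wrist_force: [0.8, -0.3, 0.4]
opening: 0.997
grasp_force: 0.0
```

move_arm(
  plan=[-1,0.16,0,0,0,0,-2,0.16,0,0,0,0,-3,0.16,0,0,0,0,-3.42,0.16,0,0,0,0,-3.42,0.16,-0.4,0,0,0,-3.42,0.16,-1.0,0,0,0,-3.42,0.16,-1.0,0,0,0],
)

```text
time_s: 8.43
eef_pos: [0.4259, -0.1277, 0.1577]
eef_rot: [-0.003, 0.707, 0.707, -0.001]
wrist_force: [-0.2, -0.1, 0.5]
opening: 0.996
grasp_force: 0.0
```

move_arm(
  plan=[0.07,-0.03,-0.5,0,0,0,0.07,-0.03,-1.1,0,0,0,0.07,-0.03,-1.6,0,0,0,0.07,-0.03,-2.0,0,0,0,0.07,-0.03,-2.3,0,0,0,0.07,-0.03,-2.38,0,0,0,0.07,-0.03,-2.38,0,0,0,0.07,-0.03,-2.38,0,0,0],
)

```text
time_s: 9.43
eef_pos: [0.4321, -0.1308, 0.0416]
eef_rot: [0.001, 0.707, 0.707, 0.0]
wrist_force: [-0.1, 0.2, 0.1]
opening: 0.993
grasp_force: 0.0
```

move_arm(
  plan=[0,0,0,0,0,0,0,0,0,0,0,0,0,0,0,0,0,0,0,0,0,0,0,0,0,0,0,0,0,0],
  grip=48,
)

```text
time_s: 10.05
eef_pos: [0.4317, -0.1307, 0.0416]
eef_rot: [0.0, 0.707, 0.707, -0.0]
wrist_force: [-3.2, 0.9, 7.9]
opening: 0.634
grasp_force: 62.6
```

move_arm(
  plan=[0,0,0.3,0,0,0,0,0,0.9,0,0,0,0.2,0.1,1.5,0,0,0,0.8,0.4,2.0,0,0,0,1.5,0.8,2.0,0,0,0,2.2,1.15,2.0,0,0,0,2.9,1.5,2.0,0,0,0,3.3,1.7,2.0,0,0,0,3.46,1.78,2.0,0,0,0,3.46,1.78,2.0,0,0,0],
)

```text
time_s: 11.3
eef_pos: [0.6042, -0.0413, 0.1409]
eef_rot: [-0.0, 0.707, 0.707, -0.0]
wrist_force: [-0.9, 0.4, -1.8]
opening: 0.636
grasp_force: 63.9
```

move_arm(
  plan=[0,0,-0.3,0,0,0,0,0,-0.8,0,0,0,0,0,-1.2,0,0,0,0,0,-1.5,0,0,0,0,0,-1.6,0,0,0,0,0,-1.65,0,0,0,0,0,-1.65,0,0,0],
)

```text
time_s: 12.18
eef_pos: [0.6049, -0.0415, 0.0588]
eef_rot: [0.0, 0.707, 0.707, 0.0]
wrist_force: [0.6, 0.1, -1.7]
opening: 0.632
grasp_force: 63.9
```

move_arm(
  plan=[0,0,-0.06,0,0,0,0,0,-0.12,0,0,0,0,0,-0.12,0,0,0,0,0,-0.12,0,0,0],
)

```text
time_s: 12.68
eef_pos: [0.6045, -0.0414, 0.0523]
eef_rot: [0.0, 0.707, 0.707, -0.0]
wrist_force: [-0.3, 0.1, -1.5]
opening: 0.638
grasp_force: 63.9
```

move_arm(
  plan=[0,0,0,0,0,0,0,0,0,0,0,0,0,0,0,0,0,0,0,0,0,0,0,0,0,0,0,0,0,0,0,0,0.3,0,0,0,0,0,1,0,0,0,0,0,2,0,0,0,0,0,3,0,0,0,0,0,3,0,0,0],
  grip=85,
)

```text
time_s: 13.92
eef_pos: [0.6078, -0.0422, 0.2092]
eef_rot: [0.005, 0.707, 0.707, 0.003]
wrist_force: [1.2, -0.5, -0.8]
opening: 0.995
grasp_force: 0.0
```

move_arm(
  plan=[-0.8,-0.9,0,0,0,0,-1.6,-1.8,0,0,0,0,-2.4,-2.7,0,0,0,0,-3.2,-3.6,0,0,0,0,-4.0,-4.5,0,0,0,0,-4.4,-4.93,0,0,0,0,-4.4,-4.93,-1.0,0,0,0,-4.4,-4.93,-1.8,0,0,0,-4.4,-4.93,-2.0,0,0,0,-4.4,-4.93,-2.0,0,0,0],
)

```text
time_s: 15.18
eef_pos: [0.3844, -0.2877, 0.1024]
eef_rot: [-0.0, 0.707, 0.707, 0.0]
wrist_force: [-0.0, 0.8, -0.4]
opening: 1.0
grasp_force: 0.0
```

move_arm(
  plan=[0,0,-0.5,0,0,0,0,0,-1.0,0,0,0,0,0,-1.4,0,0,0,0,0,-1.65,0,0,0,0,0,-1.75,0,0,0,0,0,-1.75,0,0,0,0,0,-1.75,0,0,0],
)

```text
time_s: 16.05
eef_pos: [0.385, -0.2884, 0.0156]
eef_rot: [0.001, 0.707, 0.707, -0.0]
wrist_force: [-0.4, 0.4, 0.8]
opening: 1.001
grasp_force: 0.0
```

move_arm(
  plan=[0,0,0,0,0,0,0,0,0,0,0,0,0,0,0,0,0,0,0,0,0,0,0,0,0,0,0,0,0,0,0,0,0,0,0,0],
  grip=28,
)

```text
time_s: 16.8
eef_pos: [0.3847, -0.2882, 0.0151]
eef_rot: [0.0, 0.707, 0.707, -0.0]
wrist_force: [-0.9, 0.2, 5.3]
opening: 0.408
grasp_force: 59.8
```

move_arm(
  plan=[0,0,0.3,0,0,0,0,0,1.0,0,0,0,0,0,1.9,0,0,0,0,0.2,2.7,0,0,0,0.3,0.7,3.2,0,0,0,0.7,1.4,3.2,0,0,0,1.1,2.1,3.2,0,0,0,1.5,2.8,3.2,0,0,0,2.0,3.5,3.2,0,0,0,2.5,4.2,3.2,0,0,0],
)

```text
time_s: 18.05
eef_pos: [0.51, -0.0766, 0.1755]
eef_rot: [0.0, 0.707, 0.707, 0.0]
wrist_force: [0.6, -0.2, -0.2]
opening: 0.409
grasp_force: 59.8
```

move_arm(
  plan=[0.5,0.7,0,0,0,0,1.0,1.4,0,0,0,0,1.5,2.0,0,0,0,0,1.9,2.5,0,0,0,0,2.03,2.65,0,0,0,0,2.03,2.65,-0.5,0,0,0,2.03,2.65,-1.2,0,0,0,2.03,2.65,-2.0,0,0,0,2.03,2.65,-2.6,0,0,0,2.03,2.65,-2.6,0,0,0],
)

```text
time_s: 19.3
eef_pos: [0.6081, 0.0541, 0.0423]
eef_rot: [-0.002, 0.707, 0.707, -0.002]
wrist_force: [-0.2, 0.0, -0.3]
opening: 0.408
grasp_force: 59.9
```

move_arm(
  plan=[0,0,-0.2,0,0,0,0,0,-0.33,0,0,0,0,0,-0.37,0,0,0,0,0,-0.37,0,0,0,0,0,-0.37,0,0,0],
)

```text
time_s: 19.92
eef_pos: [0.6113, 0.0546, 0.0267]
eef_rot: [0.0, 0.707, 0.707, 0.0]
wrist_force: [0.3, -0.8, 0.3]
opening: 0.407
grasp_force: 59.9
```

```bash
python3 - <<'E'
from h import *
s=ctrl.camera("side");cv2.imwrite("pics/s3.png",cv2.resize(s["pixels"][130:280,200:400,::-1],None,fx=4,fy=4,interpolation=cv2.INTER_CUBIC))
E
```

```text
(no output)
```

View pics/s3.png

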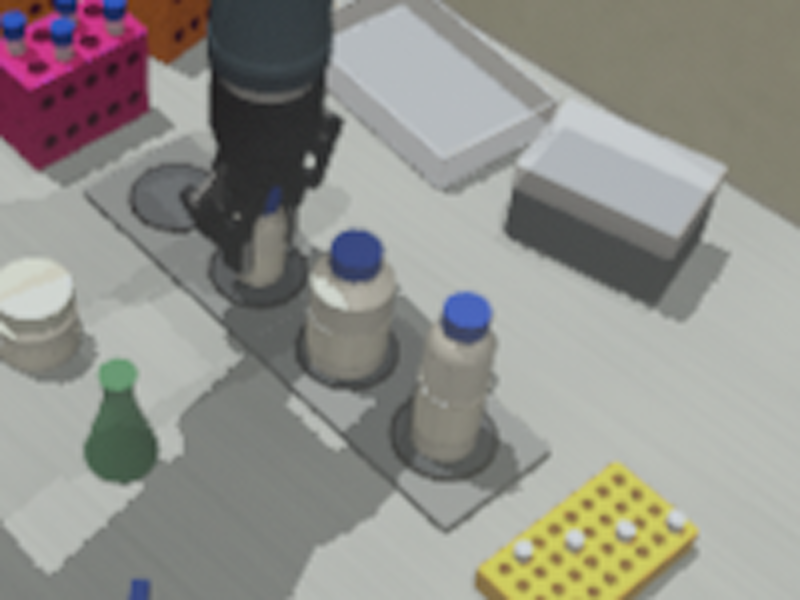

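Slim and round stand centred on pads d and c. Mini is over pad b, its base at about (262,270). Release.

move_arm(
  plan=[0,0,-0.02,0,0,0,0,0,-0.02,0,0,0,0,0,-0.02,0,0,0,0,0,-0.02,0,0,0,0,0,-0.02,0,0,0,0,0,0.3,0,0,0,0,0,1,0,0,0,0,0,2,0,0,0,0,0,2.7,0,0,0,0,0,2.7,0,0,0],
  grip=85,
)

```text
time_s: 21.22
eef_pos: [0.6138, 0.0543, 0.1667]
eef_rot: [0.003, 0.707, 0.707, 0.003]
wrist_force: [-0.3, -0.4, -0.7]
opening: 0.995
grasp_force: 0.0
```

move_arm(
  plan=[-0.8,0.3,0,0,0,0,-1.6,0.6,0,0,0,0,-2.4,0.9,0,0,0,0,-3.1,1.19,0,0,0,0,-3.1,1.19,0,0,0,0,-3.1,1.19,-0.8,0,0,0,-3.1,1.19,-1.6,0,0,0,-3.1,1.19,-1.6,0,0,0,-3.1,1.19,-1.6,0,0,0],
)

```text
time_s: 22.35
eef_pos: [0.4572, 0.1138, 0.0823]
eef_rot: [0.0, 0.707, 0.707, 0.0]
wrist_force: [0.2, -0.1, 0.5]
opening: 0.992
grasp_force: 0.0
```

move_arm(
  plan=[0,0,-0.5,0,0,0,0,0,-1.0,0,0,0,0,0,-1.35,0,0,0,0,0,-1.5,0,0,0,0,0,-1.55,0,0,0,0,0,-1.55,0,0,0,0,0,-1.55,0,0,0],
)

```text
time_s: 23.22
eef_pos: [0.4567, 0.1141, 0.0045]
eef_rot: [0.001, 0.707, 0.707, 0.001]
wrist_force: [0.3, -0.1, 0.1]
opening: 0.995
grasp_force: 0.0
```

move_arm(
  plan=[0,0,0,0,0,0,0,0,0,0,0,0,0,0,0,0,0,0,0,0,0,0,0,0,0,0,0,0,0,0],
  grip=52,
)

```text
time_s: 23.85
eef_pos: [0.4563, 0.1141, 0.0047]
eef_rot: [0.0, 0.707, 0.707, 0.0]
wrist_force: [-3.0, 0.1, 9.3]
opening: 0.682
grasp_force: 63.8
```

move_arm(
  plan=[0,0,0.3,0,0,0,0,0,0.8,0,0,0,0.3,0.1,1.2,0,0,0,1.0,0.3,1.2,0,0,0,1.8,0.45,1.2,0,0,0,2.5,0.6,1.2,0,0,0,3.0,0.7,1.2,0,0,0,3.24,0.72,1.2,0,0,0,3.24,0.72,0.9,0,0,0,3.24,0.72,0.6,0,0,0],
)

```text
time_s: 25.1
eef_pos: [0.6164, 0.1499, 0.0323]
eef_rot: [-0.001, 0.707, 0.707, -0.001]
wrist_force: [0.4, 0.2, -1.7]
opening: 0.685
grasp_force: 64.6
```

move_arm(
  plan=[0,0,-0.2,0,0,0,0,0,-0.32,0,0,0,0,0,-0.37,0,0,0,0,0,-0.37,0,0,0,0,0,-0.37,0,0,0],
)

```text
time_s: 25.72
eef_pos: [0.6184, 0.1501, 0.0158]
eef_rot: [0.0, 0.707, 0.707, 0.0]
wrist_force: [0.4, -0.7, -0.9]
opening: 0.684
grasp_force: 64.6
```

Release, rise, and move clear of the view.

move_arm(
  plan=[0,0,-0.01,0,0,0,0,0,-0.01,0,0,0,0,0,-0.01,0,0,0,0,0,-0.01,0,0,0,0,0,-0.01,0,0,0,0,0,0.3,0,0,0,0,0,1,0,0,0,0,0,2,0,0,0,0,0,3,0,0,0,0,0,4,0,0,0],
  grip=85,
)

```text
time_s: 26.98
eef_pos: [0.6179, 0.1501, 0.2183]
eef_rot: [0.0, 0.707, 0.707, 0.001]
wrist_force: [0.4, -0.5, 0.2]
opening: 0.995
grasp_force: 0.0
```

move_arm(
  plan=[-1,0.5,0,0,0,0,-2,1,0,0,0,0,-3,2,0,0,0,0,-4,3,0,0,0,0,-5,4,0,0,0,0,-5,5,0,0,0,0,-5,5,0,0,0,0,-5,5,0,0,0,0],
)

```text
time_s: 27.98
eef_pos: [0.3678, 0.4003, 0.216]
eef_rot: [0.0, 0.707, 0.708, 0.0]
wrist_force: [0.2, -1.7, 0.5]
opening: 0.992
grasp_force: 0.0
```

```bash
python3 - <<'E'
from h import *
t=ctrl.camera("top");s=ctrl.camera("side")
A=cv2.resize(t["pixels"][155:275,190:350,::-1],None,fx=3.75,fy=3.75,interpolation=cv2.INTER_CUBIC)[:300]
B=cv2.resize(s["pixels"][160:260,200:360,::-1],None,fx=3.0,fy=3.0,interpolation=cv2.INTER_CUBIC)
B=cv2.copyMakeBorder(B,0,0,0,A.shape[1]-B.shape[1],cv2.BORDER_CONSTANT)
cv2.imwrite("pics/f.png",np.vstack([A,B]))
E
```

```text
(no output)
```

View pics/f.png

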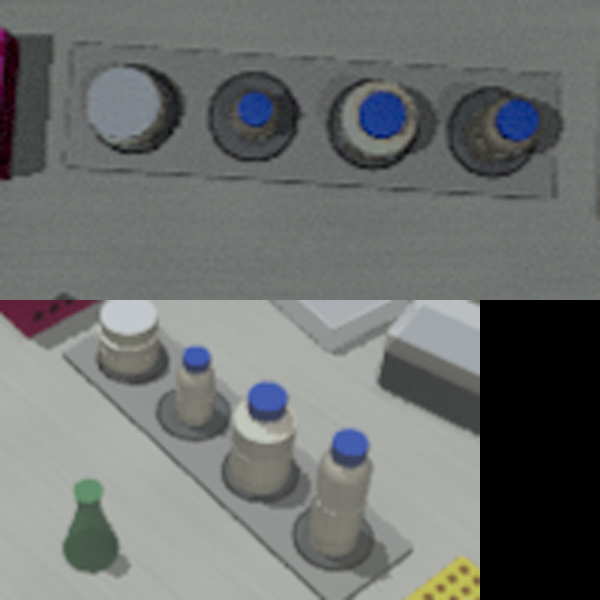

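All four stand upright on their pads, caps in the top crop at (122,102), (256,109), (383,114) and (517,119). A numeric check against the top-view pad positions follows.

```bash
python3 - <<'E'
from h import *
t=ctrl.camera("top");s=ctrl.camera("side")
P=[(.6183,.1519),(.611,.0566),(.6047,-.0385),(.5984,-.1336)]
Q=[(.6189,.1477),(.6113,.052),(.6044,-.0424),(.5989,-.1372)]
for a,b,z,p,q in zip([(122,102),(256,109),(383,114),(517,119)],[(129,319),(196,356),(267,397),(350,441)],[.067,.088,.112,.138],P,Q):
    b=(b[0],b[1]-300)
    r=ray(t,190+(a[0]+.5)/3.75-.5,155+(a[1]+.5)/3.75-.5,z); r2=ray(s,200+(b[0]+.5)/3-.5,160+(b[1]+.5)/3-.5,z)
    print(np.round((r[:2]-p)*1e3,1),np.round((r2[:2]-q)*1e3,1))
E
```

```text
[0.1 4.1] [-4.1 -0.6]
[-0.6 -2.4] [0.6 0.9]
[-0.9 -0.5] [0.2 2. ]
[-1.3  0.5] [0.4 3.1]
```

All are within about 4 mm of their pad centres, so I'm handing in.

```bash
python3 -c "
from bench import ctrl
print(ctrl.hand_in())"
```

```text
the job is handed in; nothing more can be done
None
```

I placed the four containers in height order from the magenta rack (jar on pad_a, small bottle on pad_b, stout bottle on pad_c, tall slim bottle on pad_d), left the flask alone and handed the job in at about 28 s; a last camera check put each upright and within about 4 mm of its pad centre, but the hand-in returned no verdict.

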